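Load the sloped slide press

ROBOT

A 6-joint arm with a two-finger parallel gripper is mounted at the origin on the work surface. World frame = base frame: x ahead of the robot, y to its left, z up, the work surface at z = 0. Lengths are in m, angles in rad, forces in N, time in s.
With the tool pointing down it reaches from about 0.4 to 0.825 m from the base axis. Payload 7 kg.
Tool frame: the origin (TCP) lies on the centre line of the jaws, within the pads' length; the fingertips stand 22 mm ahead of it and the grasp point (between the pads) lies 3 mm ahead of it; z points along the fingers, y is the line along which they close (so a half turn about z gives the same grasp; the last joint's range is limited). The gripper opens to 88 mm and grips with 3 to 60 N. Pads are 19 mm wide; open, the fingers measure 130 mm over their backs; the gripper's body (78 mm by 193 mm) begins 47 mm behind the grasp point.
Start: joints at [1.506, 0.359, 0.012, 0, -1.224, -0.288], TCP at [0.233, 0.633, 0.249] pointing down, gripper open.
Joint ranges: [-3.07, 3.07], [-1.43, 2.12], [-1.02, 1.25], [-3.03, 1.67], [-3.05, -0], [-3.03, 3.03]. Speed limits (rad/s): [2.39, 2.39, 3.01, 3.14, 3.14, 3.14].

INTERFACE

Orientations are given as [roll, pitch, yaw] about the fixed x, y, z axes, in that order (R = Rz(yaw) Ry(pitch) Rx(roll)).
In Python, from station import monitor, viewer, order gives the robot as it stands. The module is installed in compiled form; this text tells all that it offers.
- The arm moves only by the tool servo_tool, never from a script. Its argument "targets" is a list of rows, each an object with "angular": the turn, a rotation vector about the tool's x, y, z in degrees, a list of three; "xyz": the shift along the tool's x, y, z in cm, a list of three; "claw": the finger opening in cm, from 0 to 8.76. A call has 1 to 20 rows; each row shifts and turns the commanded pose from where the row before left it, along the tool's axes as they then stand; what a row does not reach is not made up. A row lasts 1/10 s, in which the tool goes at most 50 mm and 8.59 degrees, less where a joint would pass 70% of its speed; a pose out of reach is approached as far as the arm can. A call is refused whole if a number of a shift passes 5 or a number of a turn 8.59, either way. A call with a gripper value outside its range is refused whole. The fingers move at their own pace and stop on an object; "force" is the grip in N (left out, the last holds). Time passes only in rows, so rows that do not move let the fingers close. It gives the time, the measured TCP pose, the force, the opening and the grip force at its end, in the units of the state.
- monitor.get_state(): the state, without advancing time (a new reading comes with each control period).
- viewer.grab_frame(name): name is "scene" or "top" or "wrist"; returns a dict with "color" (384x512x3 uint8, blue, green, red), "fovy" (degrees; the focal length in pixels is half the picture's height over the tangent of half this angle, whatever the lens; pixels are square), "cx", "cy" (the principal point, pixels), "R" (3x3) and "t" (3): a world point X has camera coordinates R X + t. Camera axes: x right, y down, z forward; pixel columns grow to the right and rows downward; lengths in m; the calibration is good to about 2 mm. A picture is of the moment at which its call begins. There is no depth.
- order.job_done(): hands the job in; it is judged then, once.
The state is a dict: "t": time; "q": joint angles; "qd": joint speeds; "joint_efforts": joint torques, N m; "eef_pos": TCP position; "ee_rot": TCP orientation; "force": force on the tool from outside, world axes, zero at the start; "moment": the same for the moment, N m; "width": finger opening in m; "gripper_force": force on a finger pad.
Only numpy, scipy, OpenCV 4.12 (cv2) and the standard library are available. Lean on these libraries where they do the work, as an engineer would, in place of code of your own. Each camera call takes 0.05 s, during which the arm holds its last target. There are 200 camera calls.

TASK

Stack the two slide cases on the sloped rack, the larger one underneath, then slide the steel pressing weight off the open end of its parking rod and lay it flat on top. Each of the three lies with its long side up the slope, square to the rack and centred on its width, with one end right back against the backstop. Leave the other things on the table where they are.

Things in the scene. Friction and masses are not known exactly. Their poses are not given: they have to be found in the camera images.
- deck: Fixed plywood top of the sloped rack: 130 (x) x 120 (y) mm, tilted 0.35 rad, rising away from the robot, no side walls. At its low edge, on the robot's side, stands the backstop: a wall square to the deck, 10 mm thick, as wide, 74 mm high along z. Origin: where deck and backstop face meet, mid width, 38 mm above the table. x runs up the slope, y level across it, z square to the surface.
- big_case: The larger slide case, a grey plastic box with a paper label, 100 (x) x 60 (y) x 30 (z) mm, about 140 g, lying flat. Origin: centre of its underside; z up when flat. Either end may go to the backstop.
- small_case: The smaller slide case, the same look, 84 (x) x 50 (y) x 26 (z) mm, about 100 g, lying flat. Origin: centre of its underside; z up when flat. Either end may go to the backstop.
- weight: The pressing weight, a plain steel block 64 (x) x 40 (y) x 26 (z) mm, about 420 g, with a 14 mm square bore right through along x at mid width and mid height. It starts threaded on the parking rod, hanging by the bore's upper face, flat side up. Origin: centre of its underside. Either end may go to the backstop.
- stand: The fixed parking stand: 10 mm base plate 90 (x) x 80 (y) mm with an 18 mm thick upright post 108 mm tall. A level steel rod, 10 mm thick, runs from the post along the stand's own -x axis, its centre line 100 mm above the table; the post end is fixed, the other end is open. Origin: foot of the post, at table height.
- rod_tip (a point): Centre of the rod's open end, 130 mm from the post's axis; axes as the stand's.
- loader_tube: Bystander: red anodised film loader tube, 42 mm across, 110 mm tall, upright. Origin: centre of its foot.
- roller: Bystander: rubber roller with a wooden handle, about 190 mm long, 35 mm high, lying. Origin: under its middle at table height.
- ashtray: Bystander: smoky glass bowl 100 mm across, 32 mm high, with brass washers. Origin: centre of its foot.
- loupe: Bystander: black magnifier, 48 mm across, 46 mm tall. Origin: centre of its foot.
- film_can: Bystander: black film can, 32 mm across, 50 mm tall. Origin: centre of its foot.
Mind the look-alikes: they are no part of the job. What is shaped like the small_case but pink or purple is not meant.

How it is judged:
By the outcome, as a careful person would: the job done as asked, in the order asked, and still so for the second after the job is handed in, with the robot touching nothing.
It also fails if it takes over 72 s, if anything falls off the work surface, if the arm or the gripper's body presses on something with over 40 N, if the wrist force passes 120 N, or if a joint passes its speed limit or range.

## Working session

There is one attempt and no reset: what is moved stays moved. The work goes in short steps, Python scripts to look and compute and a tool call to move; the robot and the scene stay as the last step left them, time stands still between calls to the robot, and variables do not carry over. Pictures are saved under pics/ and viewed, at most 10 in all, crops included, and the job is handed in when it is done.

Besides the shell and the picture viewer there is one more tool, called after ">>>" as a command line: name --argument value ..., lists and objects as JSON in quotes. servo_tool: Moves the arm, as the interface text tells. Its arguments: {"type":"object","properties":{"targets":{"type":"array"},"force":{"type":"number"}},"required":["targets"]}

```bash
mkdir -p pics; python3 - <<'E'
from station import monitor, viewer
import cv2,pickle
s=monitor.get_state();print(s)
fr={}
for n in("scene","top"):
    f=viewer.grab_frame(n);fr[n]=f
    cv2.imwrite(f"pics/{n}0.png",cv2.resize(f["color"],(800,600),interpolation=cv2.INTER_CUBIC))
    print(n,f["fovy"],f["cx"],f["cy"],f["R"],f["t"])
pickle.dump(fr,open("f0.pkl","wb"))
E
```

```text
{'t': 0.0, 'q': array([ 1.50611133e+00,  3.59364193e-01,  1.10555313e-02, -4.01187365e-04,
       -1.22409483e+00, -2.88109977e-01]), 'qd': array([ 0.00074464, -0.0010984 , -0.00027365, -0.00186904, -0.00099261,
       -0.0010144 ]), 'joint_efforts': array([ 2.96361559e-04, -5.82723570e+01,  2.93050611e+01,  6.99729413e+00,
        7.00452380e-03, -1.61287462e-04]), 'eef_pos': array([0.23306957, 0.63299133, 0.24762669]), 'ee_rot': array([ 3.13994456e+00, -9.51130074e-05, -3.52931522e-01]), 'force': array([ 0.0635178 , -0.68292714,  0.01305911]), 'moment': array([ 0.0406331 , -0.07887396,  0.05882076]), 'gripper_force': 0.0, 'width': 0.08768724102091131}
scene 53.427429755452145 257.57678013189866 194.13860675487132 [[ 0.58549939  0.81062764 -0.0085604 ]
 [ 0.5548872  -0.40843706 -0.72476159]
 [-0.59100816  0.41959742 -0.68894656]] [-0.3667457  -0.18125611  1.226289  ]
top 54.415800968577166 259.8170262421299 195.0076990369913 [[ 0.02258607 -0.99929209 -0.03008646]
 [-0.99384066 -0.0191767  -0.10914666]
 [ 0.10849244  0.03236635 -0.99357023]] [0.1018882  0.51475288 0.86041351]
```

View pics/top0.png

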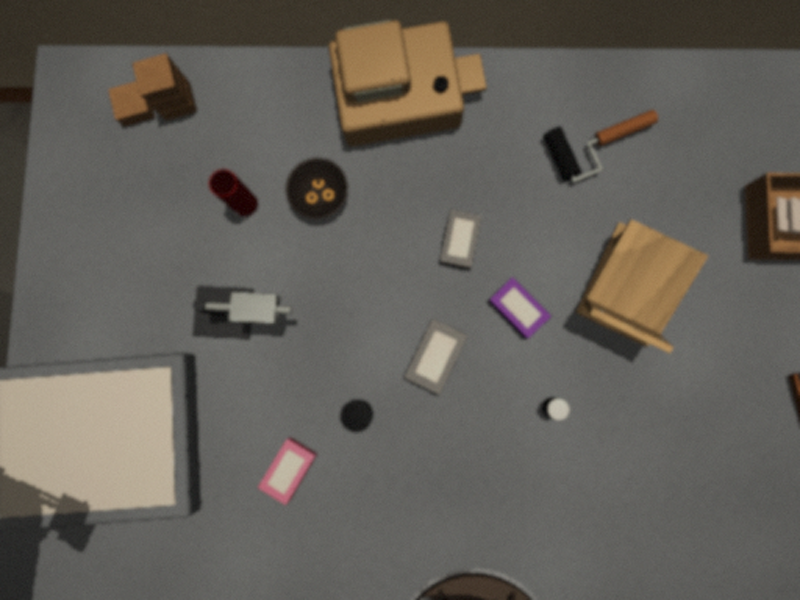

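View pics/scene0.png

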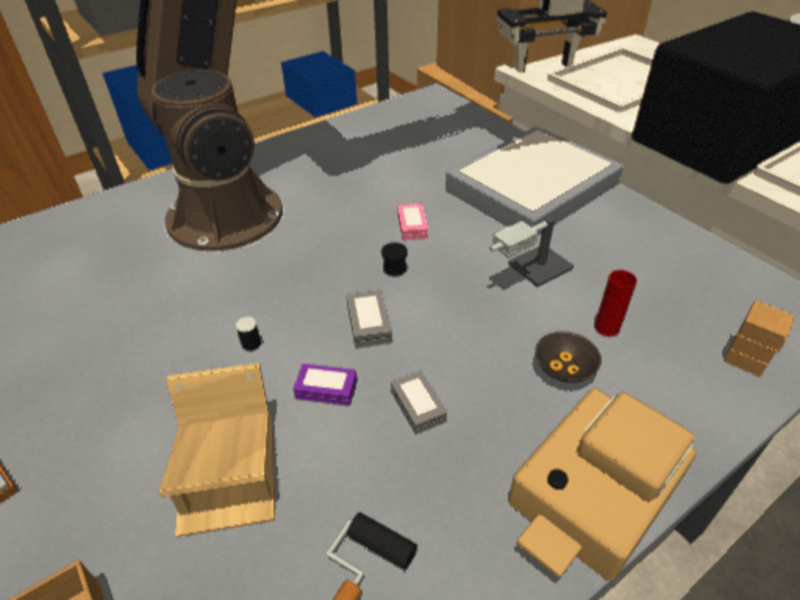

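The top view (800 px wide) shows two grey cases: A (460,240) and B (435,357). The purple one at (520,308) and the pink one at (288,470) are look-alikes, excluded by colour. B looks larger, so it should be big_case, and A small_case. The deck is at about (645,280), and the weight is on the rod at (253,307) with the post at the left and the open end at the right. I'll confirm this with enlarged crops and the label measurements.

```bash
cat > h.py <<'E'
import numpy as np,cv2
def ray(f,uv):
    fl=f["color"].shape[0]/2/np.tan(np.radians(f["fovy"])/2)
    R=np.array(f["R"]);t=np.array(f["t"])
    d=R.T@np.array([(uv[0]-f["cx"])/fl,(uv[1]-f["cy"])/fl,1.]);return -R.T@t,d
def onz(f,uv,z):
    c,d=ray(f,uv);return c+d*(z-c[2])/d[2]
def proj(f,X):
    fl=f["color"].shape[0]/2/np.tan(np.radians(f["fovy"])/2)
    p=np.array(f["R"])@X+np.array(f["t"]);return p[:2]/p[2]*fl+[f["cx"],f["cy"]]
def tri(fa,a,fb,b):
    (c1,d1),(c2,d2)=ray(fa,a),ray(fb,b)
    s=np.linalg.lstsq(np.c_[d1,-d2],c2-c1,rcond=None)[0]
    p,q=c1+s[0]*d1,c2+s[1]*d2;return (p+q)/2,np.linalg.norm(p-q)
E
python3 - <<'E'
import pickle;from h import *
fr=pickle.load(open("f0.pkl","rb"));f=fr["top"];im=f["color"]
g=cv2.inRange(im,(140,150,150),(255,255,255))
for c in cv2.findContours(g,cv2.RETR_EXTERNAL,cv2.CHAIN_APPROX_NONE)[0]:
    if 60<cv2.contourArea(c)<3000:
        r=cv2.minAreaRect(c);b=cv2.boxPoints(r)
        P=[onz(f,p,.03)[:2] for p in b]
        e=[P[1]-P[0],P[2]-P[1]];L=[np.linalg.norm(x) for x in e];k=e[int(L[1]>L[0])]
        print(np.round(r[0],1),np.round(onz(f,r[0],.03),4),np.round(L,4),"yaw",round(np.arctan2(k[1],k[0]),3))
def crop(n,x,y,w,s):
    i=fr[n]["color"];h=w*3//4
    return cv2.resize(i[y:y+h,x:x+w],(400,300),interpolation=cv2.INTER_CUBIC)
# crops, w=100 -> scale 4
A=crop("top",365,135,100,0);B=crop("top",110,160,100,0);C=crop("scene",95,225,100,0);D=crop("scene",295,125,100,0)
cv2.imwrite("pics/c1.png",np.vstack([np.hstack([A,B]),np.hstack([C,D])]))
A=crop("top",250,125,100,0);B=crop("top",230,190,100,0)
cv2.imwrite("pics/c2.png",np.hstack([A,B]))
E
```

```text
[182.6 301.4] [0.2604 0.2866 0.03  ] [0.0584 0.0298] yaw -0.512
[357.5 262. ] [ 0.3606 -0.1174  0.03  ] [0.0254 0.0275] yaw 3.134
[278.6 227.8] [0.4356 0.0666 0.03  ] [0.0696 0.0358] yaw -0.445
[162.8 196.6] [0.5042 0.3455 0.03  ] [0.0369 0.0588] yaw -1.651
[332.8 196.8] [ 0.5117 -0.0602  0.03  ] [0.0271 0.0548] yaw -2.353
[294.7 152. ] [0.6181 0.031  0.03  ] [0.0582 0.0288] yaw -0.179
```

View pics/c1.png

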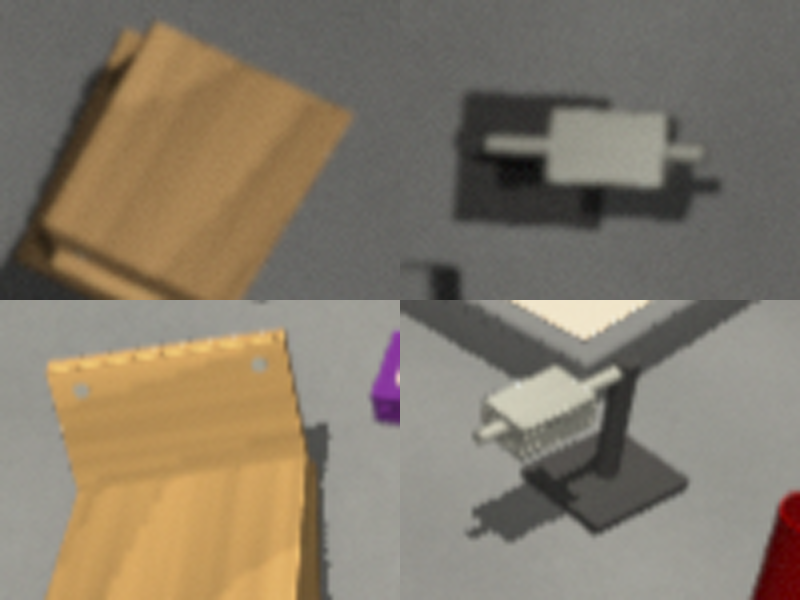

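View pics/c2.png

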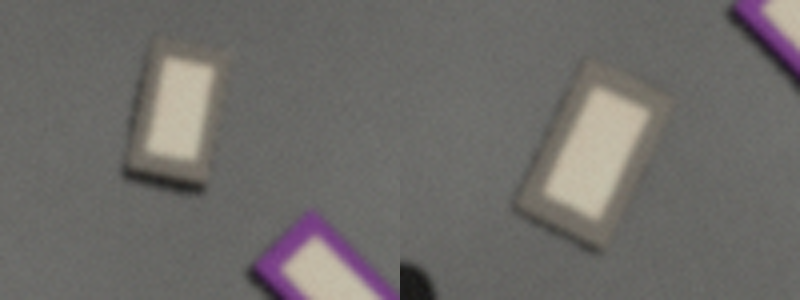

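The crops confirm the choice: the grey case with the 70x36 mm label (top crop, at ~(278,228) native) is the big one. The grey case with the 58x29 mm label (~(295,152)) is the small one. The weight's top corners and the rod tip are visible in crop B, and the deck and backstop corners in A and C.

```bash
python3 - <<'E'
import pickle;from h import *
fr=pickle.load(open("f0.pkl","rb"));T=fr["top"];S=fr["scene"]
c=lambda o,p:(o[0]+(p[0]+.5)/4-.5,o[1]+(p[1]+.5)/4-.5)
print("small",onz(T,(294.7,152),.026),"big",onz(T,(278.6,227.8),.03))
a=[onz(T,c((365,135),p),.0826) for p in((157,22),(352,115))]
b=[onz(S,c((95,225),p),.1075) for p in((48,62),(285,32))]
j=[onz(S,c((95,225),p),.038) for p in((78,187),(307,160))]
for n,e in(("upper",a),("bstop",b),("junc",j)):
    d=e[1]-e[0];print(n,np.round(e,4).tolist(),"len",np.linalg.norm(d),"dir",np.arctan2(d[1],d[0]),"mid",np.round((e[0]+e[1])/2,4))
d=[onz(T,c((110,160),p),.111) for p in((150,108),(267,113),(263,188),(146,182))]
print("w",np.round(d,4).tolist(),np.round(np.mean(d,0),4),[np.linalg.norm(d[i]-d[i-1]) for i in range(4)],[np.arctan2(*(d[k]-d[l])[1::-1]) for k,l in((1,0),(2,3))])
print("tip",onz(T,c((110,160),(303,153)),.1), "rod at post",onz(T,c((110,160),(87,143)),.105))
E
```

```text
small [0.61909663 0.0307911  0.026     ] big [0.43561324 0.06661184 0.03      ]
upper [[0.6372, -0.2106, 0.0826], [0.5859, -0.3169, 0.0826]] len 0.11807979811034625 dir -2.0209462543162258 mid [ 0.6116 -0.2638  0.0826]
bstop [[0.4506, -0.2526, 0.1075], [0.504, -0.1457, 0.1075]] len 0.11950473484809862 dir 1.107067690643442 mid [ 0.4773 -0.1991  0.1075]
junc [[0.4756, -0.2653, 0.038], [0.5316, -0.1594, 0.038]] len 0.11979465564022491 dir 1.0845260969084096 mid [ 0.5036 -0.2124  0.038 ]
w [[0.5173, 0.3573, 0.111], [0.5158, 0.2926, 0.111], [0.4747, 0.2929, 0.111], [0.4767, 0.3572, 0.111]] [0.4961 0.325  0.111 ] [np.float64(0.04064097097631476), np.float64(0.06465628526829703), np.float64(0.04106561049505756), np.float64(0.06434591846800557)] [np.float64(-1.5947783825232726), np.float64(-1.6014849410029826)]
tip [0.49530223 0.27444243 0.1       ] rod at post [0.49800941 0.39324903 0.105     ]
```

```bash
cat >> h.py <<'E'
from scipy.spatial.transform import Rotation as Ro
def Rt(yaw,tilt=0):  # tool frame: heading yaw, z down; tilt leans tool z outward (square to deck)
    return Ro.from_euler("z",yaw)*Ro.from_euler("y",-tilt)*Ro.from_euler("x",np.pi)
def plan(p,R,p0=None,R0=None):
    from station import monitor
    s=monitor.get_state()
    if p0 is None:p0=s["eef_pos"]
    if R0 is None:R0=Ro.from_euler("xyz",s["ee_rot"])
    sh=R0.inv().apply(np.array(p)-p0)*100; tu=np.degrees((R0.inv()*R).as_rotvec())
    print("t",round(s["t"],2),"shift cm",np.round(sh,2),"then turn deg",np.round(tu,2));return sh,tu
DO=np.array([.5028,-.2113,.038]);DY=-.455;TI=.35
def deck(x,y,z): return DO+(Ro.from_euler("z",DY)*Ro.from_euler("y",-TI)).apply([x,y,z])
E
python3 -c "
from h import *
plan([.4356,.0666,.2],Rt(-.445)); print(deck(.13,0,0),deck(0,0,.074),Rt(-.445,.35).as_matrix())"
```

```text
t 0.1 shift cm [38.58 46.15  4.84] then turn deg [ 0.08 -0.01  5.28]
[ 0.61249425 -0.26496646  0.08257671] [ 0.48000713 -0.20014889  0.10751358] [[ 8.47887829e-01 -4.30457880e-01  3.09503218e-01]
 [-4.04360387e-01 -9.02610665e-01 -1.47603063e-01]
 [ 3.42897807e-01  1.11022302e-16 -9.39372713e-01]]
```

>>> servo_tool --targets '[{"xyz": [1.2, 1.4, 0.1], "angular": [0, 0, 0], "claw": 8.7}, {"xyz": [2.0, 2.4, 0.2], "angular": [0, 0, 0], "claw": 8.7}, {"xyz": [2.2, 2.64, 0.28], "angular": [0, 0, 0], "claw": 8.7}, {"xyz": [2.2, 2.64, 0.28], "angular": [0, 0, 0], "claw": 8.7}, {"xyz": [2.2, 2.64, 0.28], "angular": [0, 0, 0], "claw": 8.7}, {"xyz": [2.2, 2.64, 0.28], "angular": [0, 0, 0], "claw": 8.7}, {"xyz": [2.2, 2.64, 0.28], "angular": [0, 0, 0], "claw": 8.7}, {"xyz": [2.2, 2.64, 0.28], "angular": [0, 0, 0], "claw": 8.7}, {"xyz": [2.2, 2.64, 0.28], "angular": [0, 0, 0], "claw": 8.7}, {"xyz": [2.2, 2.64, 0.28], "angular": [0, 0, 0], "claw": 8.7}, {"xyz": [2.2, 2.64, 0.28], "angular": [0, 0, 0], "claw": 8.7}, {"xyz": [2.2, 2.64, 0.28], "angular": [0, 0, 0], "claw": 8.7}, {"xyz": [2.2, 2.64, 0.28], "angular": [0, 0, 0], "claw": 8.7}, {"xyz": [2.2, 2.64, 0.28], "angular": [0, 0, 0], "claw": 8.7}, {"xyz": [2.2, 2.64, 0.28], "angular": [0, 0, 0], "claw": 8.7}, {"xyz": [2.2, 2.64, 0.28], "angular": [0, 0, 0], "claw": 8.7}, {"xyz": [2.2, 2.64, 0.28], "angular": [0, 0, 0], "claw": 8.7}, {"xyz": [2.2, 2.64, 0.28], "angular": [0, 0, 0], "claw": 8.7}, {"xyz": [0.2, 0.1, 0], "angular": [0, 0, 5.3], "claw": 8.7}, {"xyz": [0, 0, 0], "angular": [0, 0, 0], "claw": 8.7}]'

```text
t: 2.1
eef_pos: [0.436, 0.0659, 0.2004]
ee_rot: [3.141, 0.001, -0.449]
force: [0.7, -0.3, 0.8]
width: 0.087
gripper_force: 0.0
```

```bash
cat >> h.py <<'E'
def label(f,z,amin=600):
    im=f["color"];g=cv2.inRange(im,(140,150,150),(255,255,255))
    for c in cv2.findContours(g,cv2.RETR_EXTERNAL,cv2.CHAIN_APPROX_NONE)[0]:
        if cv2.contourArea(c)>amin:
            r=cv2.minAreaRect(c);b=cv2.boxPoints(r);P=[onz(f,p,z)[:2] for p in b]
            e=[P[1]-P[0],P[2]-P[1]];L=[np.linalg.norm(x) for x in e];k=e[int(L[1]>L[0])]
            y=np.arctan2(k[1],k[0]);y=(y+np.pi/2)%np.pi-np.pi/2
            print(np.round(r[0],1),np.round(np.mean(P,0),4),np.round(L,4),"yaw",round(y,3))
E
python3 - <<'E'
from h import *;from station import viewer,monitor
f=viewer.grab_frame("wrist");cv2.imwrite("pics/w1.png",f["color"]);label(f,.03)
s=monitor.get_state();print(s["t"],s["eef_pos"],s["ee_rot"],s["force"])
E
```

```text
[283.3 292. ] [0.2805 0.0997] [0.18   0.0519] yaw 1.206
[255.5 125.5] [0.4674 0.0477] [0.4808 0.2735] yaw 1.121
2.15 [0.43594851 0.06659922 0.20055643] [ 3.14126595e+00  3.35772844e-04 -4.45214086e-01] [ 0.31011382  0.73719584 -0.66620974]
```

View pics/w1.png

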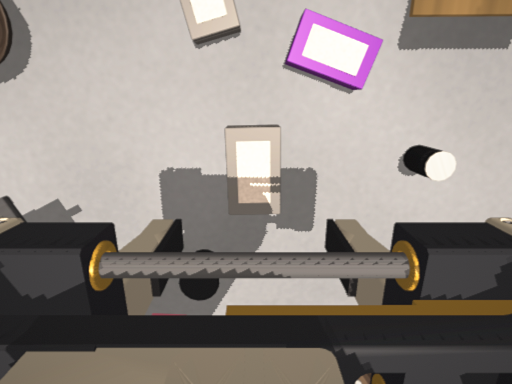

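The wrist view shows the big case square between the jaws, with its far top corners at about (226,127) and (280,126).

```bash
python3 - <<'E'
from h import *;from station import viewer
f=viewer.grab_frame("wrist")
a,b=onz(f,(226.5,126.5),.03),onz(f,(280.5,126),.03)
d=b-a;y=np.arctan2(d[1],d[0])+np.pi/2
c=(a+b)/2-.05*np.array([np.cos(y),np.sin(y),0])
print(a,b,np.linalg.norm(d),"yaw",y,"centre",c)
plan([c[0],c[1],.026],Rt(y))
E
```

```text
[0.49469997 0.06992508 0.03      ] [0.4704941  0.01814302 0.03      ] 0.05716034959435065 yaw -0.43727587657812217 centre [0.4373016  0.06520771 0.03      ]
t 2.2 shift cm [ 0.21  0.11 17.47] then turn deg [ 0.01  0.01 -0.35]
```

>>> servo_tool --targets '[{"xyz": [0.1, 0.1, 1], "angular": [0, 0, 0], "claw": 8.7}, {"xyz": [0, 0, 2.5], "angular": [0, 0, 0], "claw": 8.7}, {"xyz": [0, 0, 3], "angular": [0, 0, 0], "claw": 8.7}, {"xyz": [0, 0, 3], "angular": [0, 0, 0], "claw": 8.7}, {"xyz": [0, 0, 3], "angular": [0, 0, 0], "claw": 8.7}, {"xyz": [0, 0, 2.5], "angular": [0, 0, 0], "claw": 8.7}, {"xyz": [0, 0, 1.4], "angular": [0, 0, 0], "claw": 8.7}, {"xyz": [0, 0, 0.6], "angular": [0, 0, 0], "claw": 8.7}, {"xyz": [0, 0, 0.4], "angular": [0, 0, 0], "claw": 8.7}, {"xyz": [0, 0, 0], "angular": [0, 0, 0], "claw": 8.7}, {"xyz": [0, 0, 0], "angular": [0, 0, 0], "claw": 5.0}, {"xyz": [0, 0, 0], "angular": [0, 0, 0], "claw": 5.0}, {"xyz": [0, 0, 0], "angular": [0, 0, 0], "claw": 5.0}, {"xyz": [0, 0, 0], "angular": [0, 0, 0], "claw": 5.0}, {"xyz": [0, 0, 0], "angular": [0, 0, 0], "claw": 5.0}, {"xyz": [0, 0, 0], "angular": [0, 0, 0], "claw": 5.0}]' --force 20

```text
t: 3.8
eef_pos: [0.4367, 0.0658, 0.0271]
ee_rot: [-3.141, -0.0, -0.445]
force: [-1.6, -0.5, 6.0]
width: 0.0598
gripper_force: 19.9
```

```bash
python3 -c "
from h import *
R=Rt(-.445);sh,_=plan([.54,-.23,.235],Rt(-.455),np.array([.4367,.0658,.0271+.14]),R)
"
```

```text
t 3.8 shift cm [22.06 22.25 -6.79] then turn deg [ 0.   -0.    0.57]
```

>>> servo_tool --targets '[{"xyz": [0, 0, -1], "angular": [0, 0, 0], "claw": 5.0}, {"xyz": [0, 0, -2], "angular": [0, 0, 0], "claw": 5.0}, {"xyz": [0, 0, -2.5], "angular": [0, 0, 0], "claw": 5.0}, {"xyz": [0, 0, -3], "angular": [0, 0, 0], "claw": 5.0}, {"xyz": [0, 0, -3], "angular": [0, 0, 0], "claw": 5.0}, {"xyz": [0.5, 0.5, -2.5], "angular": [0, 0, 0], "claw": 5.0}, {"xyz": [1.5, 1.5, -1.5], "angular": [0, 0, 0], "claw": 5.0}, {"xyz": [2, 2, -1], "angular": [0, 0, 0], "claw": 5.0}, {"xyz": [2, 2, -1], "angular": [0, 0, 0], "claw": 5.0}, {"xyz": [2, 2, -1], "angular": [0, 0, 0], "claw": 5.0}, {"xyz": [2, 2, -1], "angular": [0, 0, 0], "claw": 5.0}, {"xyz": [2, 2, -1], "angular": [0, 0, 0], "claw": 5.0}, {"xyz": [2, 2, -0.3], "angular": [0, 0, 0], "claw": 5.0}, {"xyz": [2, 2, 0], "angular": [0, 0, 0], "claw": 5.0}, {"xyz": [2, 2, 0], "angular": [0, 0, 0], "claw": 5.0}, {"xyz": [2, 2, 0], "angular": [0, 0, 0], "claw": 5.0}, {"xyz": [1.5, 1.5, 0], "angular": [0, 0, 0], "claw": 5.0}, {"xyz": [0.6, 0.7, 0], "angular": [0, 0, 0.6], "claw": 5.0}, {"xyz": [0, 0, 0], "angular": [0, 0, 0], "claw": 5.0}, {"xyz": [0, 0, 0], "angular": [0, 0, 0], "claw": 5.0}]'

```text
t: 5.8
eef_pos: [0.5398, -0.2294, 0.2348]
ee_rot: [-3.141, 0.001, -0.456]
force: [0.1, -0.9, -1.1]
width: 0.0602
gripper_force: 19.9
```

```bash
python3 - <<'E'
from h import *;from station import viewer,monitor
import pickle
f=viewer.grab_frame("wrist");pickle.dump(f,open("w2.pkl","wb"))
im=f["color"].copy()
pts=dict(UL=deck(.13,.06,0),UR=deck(.13,-.06,0),JL=deck(0,.06,0),JR=deck(0,-.06,0),BL=deck(0,.06,.074),BR=deck(0,-.06,.074))
for k,X in pts.items():
    u=proj(f,X);print(k,np.round(u,1));cv2.drawMarker(im,tuple(int(round(v)) for v in u),(0,0,255),cv2.MARKER_CROSS,8,1)
cv2.imwrite("pics/w2.png",cv2.resize(im,(800,600),interpolation=cv2.INTER_CUBIC))
s=monitor.get_state();print(s["t"],s["eef_pos"],s["ee_rot"],s["force"])
E
```

```text
UL [191.1  97.4]
UR [315.2  97.1]
JL [205.1 200.9]
JR [301.9 200.7]
BL [195.3 246.8]
BR [311.7 246.6]
5.85 [ 0.53991451 -0.2291672   0.23492251] [-3.14136854e+00  2.26991274e-04 -4.55516963e-01] [ 0.18012948  1.08363489 -1.03967895]
```

View pics/w2.png

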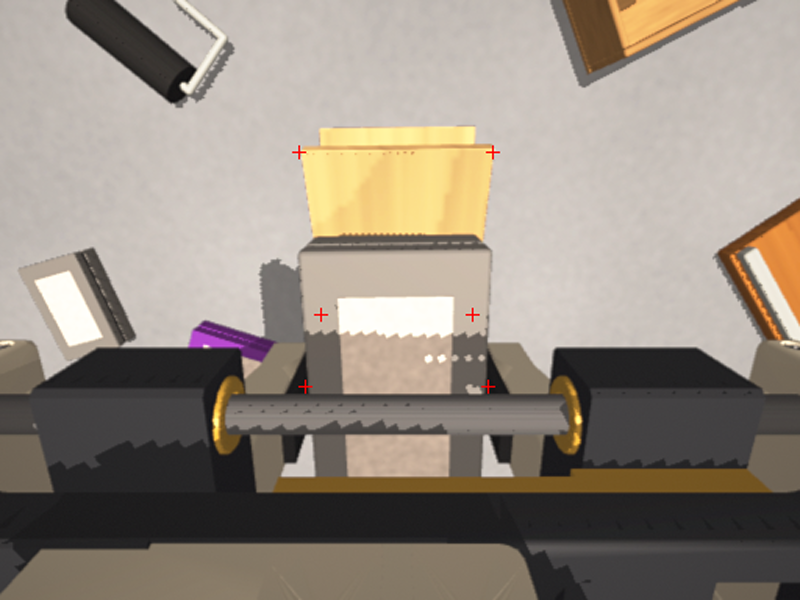

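The upper deck corners show at about (301,148) and (492,147), against (299,152) and (493,152) predicted. The deck is therefore well located, perhaps 2 mm further out. The case hangs square in the jaws.

```bash
sed -i 's/DO=np.array.*/DO=np.array([.5040,-.2118,.038]);DY=-.455;TI=.35/' h.py
python3 -c "
from h import *
sh,tu=plan(deck(.062,0,.12),Rt(DY,.35)); print(deck(.062,0,.12))
print('desc to .037 = 8.3 along tool z')
"
```

```text
t 5.85 shift cm [-2.28  0.02  6.29] then turn deg [-1.000e-02  2.007e+01 -3.000e-02]
[ 0.51935431 -0.21931189  0.17198439]
desc to .037 = 8.3 along tool z
```

>>> servo_tool --targets '[{"xyz": [-0.8, 0, 0.5], "angular": [0, 3, 0], "claw": 5.0}, {"xyz": [-0.7, 0, 0.8], "angular": [0, 5, 0], "claw": 5.0}, {"xyz": [-0.5, 0, 0.8], "angular": [0, 6, 0], "claw": 5.0}, {"xyz": [-0.4, 0, 0.5], "angular": [0, 6, 0], "claw": 5.0}, {"xyz": [0, 0, 0], "angular": [0, 0, 0], "claw": 5.0}, {"xyz": [0, 0, 0], "angular": [0, 0, 0], "claw": 5.0}]'

```text
t: 6.45
eef_pos: [0.5196, -0.2196, 0.2068]
ee_rot: [3.141, -0.348, -0.454]
force: [0.9, 0.7, 0.3]
width: 0.0601
gripper_force: 19.9
```

```bash
python3 -c "
from h import *
sh,tu=plan(deck(.062,0,.12),Rt(DY,.35))
"
```

```text
t 6.45 shift cm [-1.22 -0.02  3.26] then turn deg [0.01 0.11 0.08]
```

>>> servo_tool --targets '[{"xyz": [-0.6, 0, 1], "angular": [0, 0, 0], "claw": 5.0}, {"xyz": [-0.6, 0, 2], "angular": [0, 0, 0], "claw": 5.0}, {"xyz": [0, 0, 2.5], "angular": [0, 0, 0], "claw": 5.0}, {"xyz": [0, 0, 2.5], "angular": [0, 0, 0], "claw": 5.0}, {"xyz": [0, 0, 2], "angular": [0, 0, 0], "claw": 5.0}, {"xyz": [0, 0, 1], "angular": [0, 0, 0], "claw": 5.0}, {"xyz": [0, 0, 0.5], "angular": [0, 0, 0], "claw": 5.0}, {"xyz": [0, 0, 0], "angular": [0, 0, 0], "claw": 5.0}]'

```text
t: 7.25
eef_pos: [0.548, -0.2336, 0.0949]
ee_rot: [3.141, -0.349, -0.456]
force: [0.3, -0.5, -0.7]
width: 0.0597
gripper_force: 19.9
```

>>> servo_tool --targets '[{"xyz": [0, 0, 0.3], "angular": [0, 0, 0], "claw": 5.0}, {"xyz": [0, 0, 0.2], "angular": [0, 0, 0], "claw": 5.0}, {"xyz": [0, 0, 0.2], "angular": [0, 0, 0], "claw": 5.0}, {"xyz": [0, 0, 0], "angular": [0, 0, 0], "claw": 5.0}]'

```text
t: 7.65
eef_pos: [0.5502, -0.2345, 0.0894]
ee_rot: [3.141, -0.351, -0.456]
force: [-0.4, -0.1, -0.7]
width: 0.0598
gripper_force: 19.9
```

>>> servo_tool --targets '[{"xyz": [0, 0, 0.1], "angular": [0, 0, 0], "claw": 5.0}, {"xyz": [0, 0, 0.1], "angular": [0, 0, 0], "claw": 5.0}, {"xyz": [0, 0, 0], "angular": [0, 0, 0], "claw": 5.0}]'

```text
t: 7.95
eef_pos: [0.5503, -0.2347, 0.0873]
ee_rot: [3.141, -0.351, -0.456]
force: [-0.7, -0.7, -0.5]
width: 0.0598
gripper_force: 19.9
```

>>> servo_tool --targets '[{"xyz": [0, 0, 0.1], "angular": [0, 0, 0], "claw": 5.0}, {"xyz": [0, 0, 0], "angular": [0, 0, 0], "claw": 5.0}]'

```text
t: 8.15
eef_pos: [0.5503, -0.2347, 0.0861]
ee_rot: [3.141, -0.35, -0.456]
force: [0.1, 0.9, -0.7]
width: 0.0597
gripper_force: 19.9
```

>>> servo_tool --targets '[{"xyz": [0, 0, 0.1], "angular": [0, 0, 0], "claw": 5.0}, {"xyz": [0, 0, 0], "angular": [0, 0, 0], "claw": 5.0}]'

```text
t: 8.35
eef_pos: [0.5503, -0.2352, 0.0857]
ee_rot: [3.141, -0.351, -0.456]
force: [-3.2, 1.5, 7.0]
width: 0.0601
gripper_force: 20.0
```

```bash
cat >> h.py <<'E'
def where():
    from station import monitor
    s=monitor.get_state();D=Ro.from_euler("z",DY)*Ro.from_euler("y",-TI)
    print("t",round(s["t"],2),"deck xyz mm",np.round(D.inv().apply(s["eef_pos"]-DO)*1000,1),"rot",np.round(s["ee_rot"],3),"F deck",np.round(D.inv().apply(s["force"]),1),"w",s["width"])
E
python3 -c "
from h import *
where()"
```

```text
t 8.35 deck xyz mm [65.1 -0.6 27. ] rot [ 3.141 -0.351 -0.456] F deck [-0.9 -0.   7.8] w 0.06013204672198145
```

>>> servo_tool --targets '[{"xyz": [-0.3, 0, -0.05], "angular": [0, 0, 0], "claw": 5.0}, {"xyz": [-0.4, 0, 0], "angular": [0, 0, 0], "claw": 5.0}, {"xyz": [-0.3, 0, 0], "angular": [0, 0, 0], "claw": 5.0}, {"xyz": [-0.1, 0, 0], "angular": [0, 0, 0], "claw": 5.0}, {"xyz": [0, 0, 0], "angular": [0, 0, 0], "claw": 5.0}]'

```text
t: 8.85
eef_pos: [0.5412, -0.2324, 0.0824]
ee_rot: [3.141, -0.351, -0.459]
force: [0.4, -0.0, -1.1]
width: 0.0599
gripper_force: 19.9
```

>>> servo_tool --targets '[{"xyz": [-0.1, 0, 0], "angular": [0, 0, 0], "claw": 5.0}, {"xyz": [-0.1, 0, 0], "angular": [0, 0, 0], "claw": 5.0}, {"xyz": [0, 0, 0], "angular": [0, 0, 0], "claw": 5.0}]'

```text
t: 9.15
eef_pos: [0.5399, -0.2292, 0.0815]
ee_rot: [3.142, -0.349, -0.455]
force: [0.3, 0.1, -1.5]
width: 0.0601
gripper_force: 19.9
```

```bash
python3 -c "
from h import *
where()"
```

```text
t 9.15 deck xyz mm [52.4  0.2 27.2] rot [ 3.142 -0.349 -0.455] F deck [-0.3  0.3 -1.5] w 0.060069161659024255
```

>>> servo_tool --targets '[{"xyz": [-0.1, 0, 0], "angular": [0, 0, 0], "claw": 5.0}, {"xyz": [0, 0, 0], "angular": [0, 0, 0], "claw": 5.0}]'

```text
t: 9.35
eef_pos: [0.5389, -0.2289, 0.0813]
ee_rot: [3.141, -0.348, -0.455]
force: [0.2, -1.1, -1.7]
width: 0.0595
gripper_force: 19.9
```

>>> servo_tool --targets '[{"xyz": [-0.1, 0, 0], "angular": [0, 0, 0], "claw": 5.0}, {"xyz": [0, 0, 0], "angular": [0, 0, 0], "claw": 5.0}]'

```text
t: 9.55
eef_pos: [0.538, -0.2287, 0.0812]
ee_rot: [3.141, -0.348, -0.456]
force: [0.4, 0.1, -0.6]
width: 0.0597
gripper_force: 19.9
```

>>> servo_tool --targets '[{"xyz": [-0.1, 0, 0], "angular": [0, 0, 0], "claw": 5.0}, {"xyz": [0, 0, 0], "angular": [0, 0, 0], "claw": 5.0}]'

```text
t: 9.75
eef_pos: [0.5373, -0.2285, 0.0813]
ee_rot: [3.141, -0.348, -0.456]
force: [0.5, 0.1, -0.9]
width: 0.06
gripper_force: 19.9
```

>>> servo_tool --targets '[{"xyz": [-0.1, 0, 0], "angular": [0, 0, 0], "claw": 5.0}, {"xyz": [0, 0, 0], "angular": [0, 0, 0], "claw": 5.0}]'

```text
t: 9.95
eef_pos: [0.5371, -0.2284, 0.0816]
ee_rot: [3.141, -0.348, -0.456]
force: [3.3, -1.0, -1.4]
width: 0.0598
gripper_force: 19.9
```

>>> servo_tool --targets '[{"xyz": [-0.1, 0, 0], "angular": [0, 0, 0], "claw": 5.0}, {"xyz": [0, 0, 0], "angular": [0, 0, 0], "claw": 5.0}]'

```text
t: 10.15
eef_pos: [0.5371, -0.2284, 0.0816]
ee_rot: [3.141, -0.348, -0.456]
force: [3.7, -2.9, -0.6]
width: 0.0597
gripper_force: 19.9
```

```bash
python3 -c "
from h import *
where()"
```

```text
t 10.15 deck xyz mm [49.7 -0.4 28.3] rot [ 3.141 -0.348 -0.456] F deck [ 4.1 -1.  -2.2] w 0.059660556088228775
```

>>> servo_tool --targets '[{"xyz": [0, 0, 0.1], "angular": [0, 0, 0], "claw": 5.0}, {"xyz": [0, 0, 0.03], "angular": [0, 0, 0], "claw": 5.0}, {"xyz": [0, 0, 0], "angular": [0, 0, 0], "claw": 8.7}, {"xyz": [0, 0, 0], "angular": [0, 0, 0], "claw": 8.7}, {"xyz": [0, 0, 0], "angular": [0, 0, 0], "claw": 8.7}, {"xyz": [0, 0, 0], "angular": [0, 0, 0], "claw": 8.7}, {"xyz": [0, 0, -1], "angular": [0, 0, 0], "claw": 8.7}, {"xyz": [0, 0, -2.5], "angular": [0, 0, 0], "claw": 8.7}, {"xyz": [0, 0, -3], "angular": [0, 0, 0], "claw": 8.7}, {"xyz": [0, 0, -3], "angular": [0, 0, 0], "claw": 8.7}, {"xyz": [0, 0, -3], "angular": [0, 0, 0], "claw": 8.7}, {"xyz": [0, 0, -2], "angular": [0, 0, 0], "claw": 8.7}, {"xyz": [0, 0, 0], "angular": [0, 0, 0], "claw": 8.7}]'

```text
t: 11.45
eef_pos: [0.545, -0.2309, 0.1435]
ee_rot: [-3.133, -0.452, -0.456]
force: [0.2, -0.9, -0.3]
width: 0.0871
gripper_force: 0.0
```

```bash
python3 - <<'E'
from h import *;from station import viewer,monitor
where()
f=viewer.grab_frame("wrist");g=viewer.grab_frame("scene")
im=f["color"].copy()
for X in [deck(.1,.03,.03),deck(.1,-.03,.03),deck(0,.03,.03),deck(0,-.03,.03),deck(.13,.06,0),deck(.13,-.06,0)]:
    u=proj(f,X);cv2.drawMarker(im,tuple(int(round(v)) for v in u),(0,0,255),cv2.MARKER_CROSS,8,1)
a=cv2.resize(im,(400,300));b=cv2.resize(g["color"][215:335,60:220],(400,300),interpolation=cv2.INTER_CUBIC)
cv2.imwrite("pics/p1.png",np.hstack([a,b]))
sh,tu=plan([.6191,.0308,.2],Rt(-.18))
E
```

```text
t 11.45 deck xyz mm [78.7  0.9 83.6] rot [-3.133 -0.452 -0.456] F deck [ 0.4 -0.7 -0.5] w 0.08712732919201649
t 11.55 shift cm [ -1.85 -26.82  -7.1 ] then turn deg [  3.08 -25.68 -15.45]
```

View pics/p1.png

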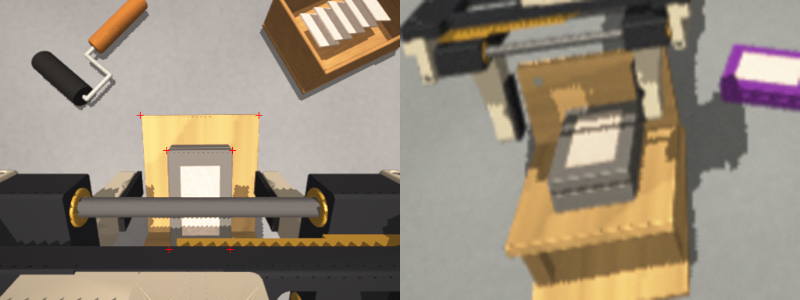

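The wrist half shows the big case square and central on the deck, with its far corners on the predicted marks at about (167,150) and (231,150). The scene half shows it lying flat against the backstop. The retreat hit an arm limit and the tool tilted, which did no harm.

>>> servo_tool --targets '[{"xyz": [0, 0, 0], "angular": [0.62, -5.14, -3.09], "claw": 8.7}, {"xyz": [0, 0, 0], "angular": [0.62, -5.14, -3.09], "claw": 8.7}, {"xyz": [0, 0, 0], "angular": [0.62, -5.14, -3.09], "claw": 8.7}, {"xyz": [0, 0, -1], "angular": [0.62, -5.14, -3.09], "claw": 8.7}, {"xyz": [0, 0, -2], "angular": [0.62, -5.14, -3.09], "claw": 8.7}, {"xyz": [0, 0, -2.5], "angular": [0, 0, 0], "claw": 8.7}, {"xyz": [0, 0, 0], "angular": [0, 0, 0], "claw": 8.7}]'

```text
t: 12.25
eef_pos: [0.5674, -0.3162, 0.2372]
ee_rot: [3.006, -0.431, -0.377]
force: [0.6, -0.1, -0.2]
width: 0.087
gripper_force: 0.0
```

```bash
python3 -c "
from h import *
where()
plan([.6191,.0308,.2],Rt(-.18))
"
```

```text
t 12.25 deck xyz mm [164.9 -66.  151.9] rot [ 3.006 -0.431 -0.377] F deck [ 0.5  0.2 -0.4] w 0.08700060358761492
t 12.25 shift cm [ -8.78 -33.87  -4.57] then turn deg [ 10.07 -23.85 -12.75]
```

```bash
python3 -c "
from station import monitor
print(monitor.get_state()['q'].round(3))
"
```

```text
[-0.109  0.102 -0.629  0.512 -0.512  0.865]
```

>>> servo_tool --targets '[{"xyz": [0, 0, 0], "angular": [1.7, -4.0, -2.1], "claw": 8.7}, {"xyz": [0, 0, 0], "angular": [1.7, -4.0, -2.1], "claw": 8.7}, {"xyz": [0, 0, 0], "angular": [1.7, -4.0, -2.1], "claw": 8.7}, {"xyz": [0, 0, 0], "angular": [1.7, -4.0, -2.1], "claw": 8.7}, {"xyz": [0, 0, 0], "angular": [1.7, -4.0, -2.1], "claw": 8.7}, {"xyz": [0, 0, 0], "angular": [1.7, -4.0, -2.1], "claw": 8.7}, {"xyz": [0, 0, 0], "angular": [0, 0, 0], "claw": 8.7}]'

```text
t: 12.95
eef_pos: [0.5662, -0.3182, 0.2323]
ee_rot: [-3.139, 0.01, -0.185]
force: [-0.8, -0.7, -0.0]
width: 0.0868
gripper_force: 0.0
```

```bash
python3 -c "
from h import *
from station import monitor
where();print(monitor.get_state()['q'].round(3))
plan([.6191,.0308,.2],Rt(-.18))
"
```

```text
t 12.95 deck xyz mm [163.  -68.3 147.3] rot [-3.139  0.01  -0.185] F deck [-0.4 -1.   0.1] w 0.08680628403502282
[-0.214  0.333 -0.062 -0.003 -1.186  1.601]
t 12.95 shift cm [ -1.17 -35.27   3.34] then turn deg [-0.16  0.57 -0.26]
```

>>> servo_tool --targets '[{"xyz": [0, -1, 0], "angular": [0, 0, 0], "claw": 8.7}, {"xyz": [0, -2, 0], "angular": [0, 0, 0], "claw": 8.7}, {"xyz": [-0.1, -3, 0.3], "angular": [0, 0, 0], "claw": 8.7}, {"xyz": [-0.1, -3, 0.3], "angular": [0, 0, 0], "claw": 8.7}, {"xyz": [-0.1, -3, 0.3], "angular": [0, 0, 0], "claw": 8.7}, {"xyz": [-0.1, -3, 0.3], "angular": [0, 0, 0], "claw": 8.7}, {"xyz": [-0.1, -3, 0.3], "angular": [0, 0, 0], "claw": 8.7}, {"xyz": [-0.1, -3, 0.3], "angular": [0, 0, 0], "claw": 8.7}, {"xyz": [-0.1, -3, 0.3], "angular": [0, 0, 0], "claw": 8.7}, {"xyz": [-0.1, -3, 0.3], "angular": [0, 0, 0], "claw": 8.7}, {"xyz": [-0.1, -3, 0.3], "angular": [0, 0, 0], "claw": 8.7}, {"xyz": [-0.1, -3, 0.3], "angular": [0, 0, 0], "claw": 8.7}, {"xyz": [-0.1, -1.6, 0.3], "angular": [0, 0, 0], "claw": 8.7}, {"xyz": [-0.1, -0.7, 0], "angular": [0, 0.6, -0.3], "claw": 8.7}, {"xyz": [0, 0, 0], "angular": [0, 0, 0], "claw": 8.7}]'

```text
t: 14.45
eef_pos: [0.6172, 0.0329, 0.2025]
ee_rot: [-3.139, -0.006, -0.177]
force: [0.9, -1.0, 0.1]
width: 0.0871
gripper_force: 0.0
```

```bash
python3 - <<'E'
from h import *;from station import viewer,monitor
f=viewer.grab_frame("wrist");im=f["color"].copy()
where()
y=-.179;c=np.array([.6191,.0308,.026])
for a,b in((.042,.025),(.042,-.025)):
    X=c+Ro.from_euler("z",y).apply([a,b,0]);u=proj(f,X);print(u)
    cv2.drawMarker(im,tuple(int(round(v)) for v in u),(0,0,255),cv2.MARKER_CROSS,8,1)
cv2.imwrite("pics/w3.png",cv2.resize(im[90:240,150:350],(800,600),interpolation=cv2.INTER_CUBIC))
plan([.6191,.0308,.027],Rt(-.179))
E
```

```text
t 14.5 deck xyz mm [ 51.4 268.9 156.6] rot [-3.139 -0.005 -0.178] F deck [-0.6 -0.4  0.9] w 0.08707167848593605
[232.2854481  133.69048282]
[278.24207162 133.7388312 ]
t 14.5 shift cm [ 0.11  0.14 17.57] then turn deg [-0.13 -0.3   0.07]
```

View pics/w3.png

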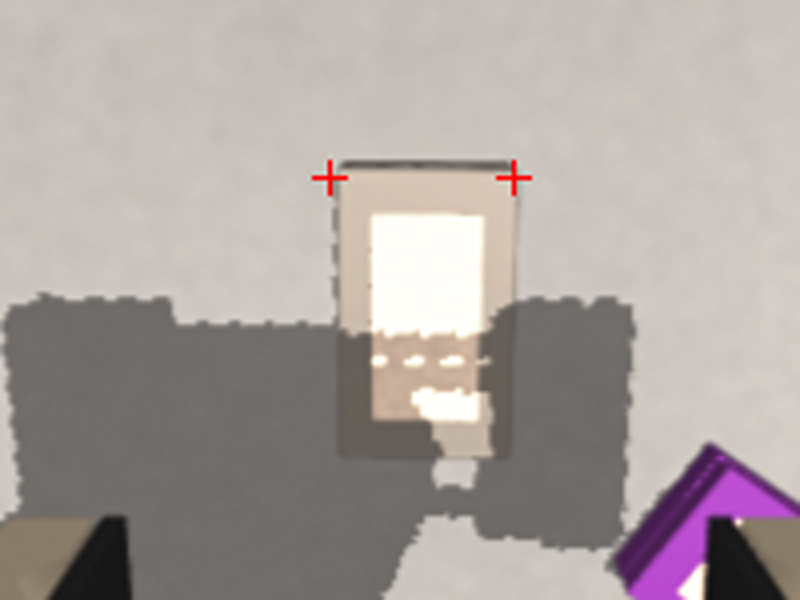

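The wrist crop shows the grey small case (not the purple one at lower right) square to the jaws. Its far corners are at crop pixels (341,170) and (516,170), about 1.5 mm right and 2 mm beyond the prediction.

>>> servo_tool --targets '[{"xyz": [0.3, 0.25, 1], "angular": [0, -0.3, 0], "claw": 8.7}, {"xyz": [0, 0, 2.5], "angular": [0, 0, 0], "claw": 8.7}, {"xyz": [0, 0, 3], "angular": [0, 0, 0], "claw": 8.7}, {"xyz": [0, 0, 3], "angular": [0, 0, 0], "claw": 8.7}, {"xyz": [0, 0, 3], "angular": [0, 0, 0], "claw": 8.7}, {"xyz": [0, 0, 2.5], "angular": [0, 0, 0], "claw": 8.7}, {"xyz": [0, 0, 1.5], "angular": [0, 0, 0], "claw": 8.7}, {"xyz": [0, 0, 0.6], "angular": [0, 0, 0], "claw": 8.7}, {"xyz": [0, 0, 0.4], "angular": [0, 0, 0], "claw": 8.7}, {"xyz": [0, 0, 0], "angular": [0, 0, 0], "claw": 8.7}, {"xyz": [0, 0, 0], "angular": [0, 0, 0], "claw": 4.0}, {"xyz": [0, 0, 0], "angular": [0, 0, 0], "claw": 4.0}, {"xyz": [0, 0, 0], "angular": [0, 0, 0], "claw": 4.0}, {"xyz": [0, 0, 0], "angular": [0, 0, 0], "claw": 4.0}, {"xyz": [0, 0, 0], "angular": [0, 0, 0], "claw": 4.0}, {"xyz": [0, 0, 0], "angular": [0, 0, 0], "claw": 4.0}, {"xyz": [0, 0, 0], "angular": [0, 0, 0], "claw": 4.0}]'

```text
t: 16.2
eef_pos: [0.6205, 0.0299, 0.0277]
ee_rot: [-3.139, 0.0, -0.178]
force: [-1.1, 0.2, 3.3]
width: 0.0503
gripper_force: 20.0
```

```bash
python3 -c "
from h import *
from station import monitor
where()
s=monitor.get_state();p=s['eef_pos'];print(s['width'],s['gripper_force'])
R0=Ro.from_euler('xyz',s['ee_rot'])
plan([.55,-.23,.235],Rt(DY,.35),p+[0,0,.12],R0)
"
```

```text
t 16.2 deck xyz mm [ -5.  268.3  -9.1] rot [-3.139  0.    -0.178] F deck [ 0.1 -0.3  3.5] w 0.050349799918401016
0.050349799918401016 19.985142052173615
t 16.2 shift cm [-2.34 26.8  -8.8 ] then turn deg [-2.92 19.97 15.67]
```

>>> servo_tool --targets '[{"xyz": [0, 0, -1], "angular": [0, 0, 0], "claw": 4.0}, {"xyz": [0, 0, -2], "angular": [0, 0, 0], "claw": 4.0}, {"xyz": [0, 0, -3], "angular": [0, 0, 0], "claw": 4.0}, {"xyz": [0, 0, -3], "angular": [0, 0, 0], "claw": 4.0}, {"xyz": [0, 1, -3], "angular": [0, 0, 0], "claw": 4.0}, {"xyz": [0, 2, -3], "angular": [0, 0, 0], "claw": 4.0}, {"xyz": [-0.3, 3, -2], "angular": [0, 0, 0], "claw": 4.0}, {"xyz": [-0.3, 3, -1], "angular": [0, 0, 0], "claw": 4.0}, {"xyz": [-0.4, 3, 0], "angular": [0, 0, 0], "claw": 4.0}, {"xyz": [-0.3, 3, 0], "angular": [0, 0, 0], "claw": 4.0}, {"xyz": [-0.3, 3, 0], "angular": [0, 0, 0], "claw": 4.0}, {"xyz": [-0.3, 3, 0], "angular": [0, 0, 0], "claw": 4.0}, {"xyz": [-0.3, 2.8, 0], "angular": [0, 0, 0], "claw": 4.0}, {"xyz": [-0.1, 2, 0], "angular": [0, 0, 3.9], "claw": 4.0}, {"xyz": [0, 1, 0], "angular": [0, 0, 4], "claw": 4.0}, {"xyz": [0, 0, 0], "angular": [0, 0, 4], "claw": 4.0}, {"xyz": [0, 0, 0], "angular": [0, 0, 4], "claw": 4.0}, {"xyz": [0, 0, 0], "angular": [0, 0, 0], "claw": 4.0}]'

```text
t: 18.0
eef_pos: [0.5493, -0.2304, 0.2072]
ee_rot: [-3.139, 0.001, -0.457]
force: [0.1, -0.2, -2.0]
width: 0.0497
gripper_force: 20.0
```

```bash
python3 -c "
from h import *
from station import monitor
where()
s=monitor.get_state();p=s['eef_pos'];print(s['eef_pos'])
plan(p,Rt(DY,.35))
plan(deck(.06,0,.12),0,R0=Rt(DY,.35)) if 0 else print(Rt(DY,.35).inv().apply(deck(.06,0,.11)-p)*100)
"
```

```text
t 18.0 deck xyz mm [103.9   3.2 142.2] rot [-3.139e+00  1.000e-03 -4.570e-01] F deck [-0.5 -0.2 -2. ] w 0.049702326410176974
[ 0.54932182 -0.23039037  0.2072127 ]
t 18.0 shift cm [0. 0. 0.] then turn deg [-0.11 20.13 -0.15]
[-4.39397557  0.32182288  3.21927409]
```

>>> servo_tool --targets '[{"xyz": [0, 0, 0], "angular": [0, 3.5, 0], "claw": 4.0}, {"xyz": [0, 0, 0], "angular": [0, 6, 0], "claw": 4.0}, {"xyz": [0, 0, 0], "angular": [0, 6, 0], "claw": 4.0}, {"xyz": [0, 0, 0], "angular": [0, 4.6, 0], "claw": 4.0}, {"xyz": [-0.7, 0.1, 0.6], "angular": [0, 0, 0], "claw": 4.0}, {"xyz": [-1.3, 0.1, 1], "angular": [0, 0, 0], "claw": 4.0}, {"xyz": [-1.4, 0.1, 1], "angular": [0, 0, 0], "claw": 4.0}, {"xyz": [-1, 0, 0.6], "angular": [0, 0, 0], "claw": 4.0}, {"xyz": [0, 0, 0], "angular": [0, 0, 0], "claw": 4.0}, {"xyz": [0, 0, 0], "angular": [0, 0, 0], "claw": 4.0}]'

```text
t: 19.0
eef_pos: [0.5218, -0.2197, 0.1621]
ee_rot: [-3.14, -0.349, -0.455]
force: [-0.8, 0.8, -1.1]
width: 0.0499
gripper_force: 20.0
```

```bash
python3 -c "
from h import *
from station import monitor
where();print(monitor.get_state()['q'].round(3))
plan(deck(.053,0,.061),Rt(DY,.35))
"
```

```text
t 19.0 deck xyz mm [ 60.8   0.7 109.9] rot [-3.14  -0.349 -0.455] F deck [-1.4  0.4 -0.7] w 0.04989754807163413
[ 0.027  0.08  -0.772  0.384 -0.434  0.762]
t 19.0 shift cm [-0.78  0.07  4.89] then turn deg [-0.08  0.05 -0.03]
```

>>> servo_tool --targets '[{"xyz": [-0.2, 0, 1], "angular": [0, 0, 0], "claw": 4.0}, {"xyz": [-0.3, 0, 1.5], "angular": [0, 0, 0], "claw": 4.0}, {"xyz": [-0.3, 0.05, 1.3], "angular": [0, 0, 0], "claw": 4.0}, {"xyz": [0, 0, 0.7], "angular": [0, 0, 0], "claw": 4.0}, {"xyz": [0, 0, 0.3], "angular": [0, 0, 0], "claw": 4.0}, {"xyz": [0, 0, 0.1], "angular": [0, 0, 0], "claw": 4.0}, {"xyz": [0, 0, 0], "angular": [0, 0, 0], "claw": 4.0}]'

```text
t: 19.7
eef_pos: [0.5299, -0.2242, 0.1135]
ee_rot: [-3.139, -0.35, -0.457]
force: [-0.6, -0.1, -1.7]
width: 0.0499
gripper_force: 20.0
```

>>> servo_tool --targets '[{"xyz": [0, 0, 0.1], "angular": [0, 0, 0], "claw": 4.0}, {"xyz": [0, 0, 0.1], "angular": [0, 0, 0], "claw": 4.0}, {"xyz": [0, 0, 0], "angular": [0, 0, 0], "claw": 4.0}]'

```text
t: 20.0
eef_pos: [0.5299, -0.2242, 0.1112]
ee_rot: [-3.139, -0.35, -0.457]
force: [-0.0, -0.1, -2.1]
width: 0.0499
gripper_force: 20.0
```

```bash
python3 -c "
from h import *
where()"
```

```text
t 20.0 deck xyz mm [52.1  0.3 58.9] rot [-3.139 -0.35  -0.457] F deck [-0.7 -0.1 -2. ] w 0.04993211688214018
```

>>> servo_tool --targets '[{"xyz": [0, 0, 0.1], "angular": [0, 0, 0], "claw": 4.0}, {"xyz": [0, 0, 0], "angular": [0, 0, 0], "claw": 4.0}]'

```text
t: 20.2
eef_pos: [0.5302, -0.2243, 0.1101]
ee_rot: [-3.139, -0.35, -0.457]
force: [-1.2, -0.6, -1.7]
width: 0.0497
gripper_force: 20.0
```

>>> servo_tool --targets '[{"xyz": [-0.3, 0, 0], "angular": [0, 0, 0], "claw": 4.0}, {"xyz": [-0.3, 0, 0], "angular": [0, 0, 0], "claw": 4.0}, {"xyz": [-0.1, 0, 0], "angular": [0, 0, 0], "claw": 4.0}, {"xyz": [0, 0, 0], "angular": [0, 0, 0], "claw": 4.0}]'

```text
t: 20.6
eef_pos: [0.5238, -0.2215, 0.1076]
ee_rot: [-3.139, -0.349, -0.457]
force: [0.4, -0.3, -0.5]
width: 0.0501
gripper_force: 20.0
```

```bash
python3 -c "
from h import *
where()"
```

```text
t 20.6 deck xyz mm [44.5  0.  57.8] rot [-3.139 -0.349 -0.457] F deck [ 0.3 -0.1 -0.6] w 0.05009402709653671
```

>>> servo_tool --targets '[{"xyz": [-0.1, 0, 0], "angular": [0, 0, 0], "claw": 4.0}, {"xyz": [-0.1, 0, 0], "angular": [0, 0, 0], "claw": 4.0}, {"xyz": [0, 0, 0], "angular": [0, 0, 0], "claw": 4.0}]'

```text
t: 20.9
eef_pos: [0.5225, -0.2206, 0.107]
ee_rot: [-3.139, -0.35, -0.457]
force: [-0.6, -0.0, -0.4]
width: 0.0501
gripper_force: 20.0
```

>>> servo_tool --targets '[{"xyz": [-0.1, 0, 0], "angular": [0, 0, 0], "claw": 4.0}, {"xyz": [0, 0, 0], "angular": [0, 0, 0], "claw": 4.0}]'

```text
t: 21.1
eef_pos: [0.5219, -0.2201, 0.1068]
ee_rot: [-3.139, -0.35, -0.457]
force: [-0.2, 0.4, -1.8]
width: 0.05
gripper_force: 20.0
```

>>> servo_tool --targets '[{"xyz": [-0.1, 0, 0], "angular": [0, 0, 0], "claw": 4.0}, {"xyz": [0, 0, 0], "angular": [0, 0, 0], "claw": 4.0}]'

```text
t: 21.3
eef_pos: [0.5218, -0.2199, 0.107]
ee_rot: [-3.139, -0.351, -0.456]
force: [3.2, -2.9, -0.6]
width: 0.0497
gripper_force: 20.0
```

```bash
python3 -c "
from h import *
where()"
```

```text
t 21.3 deck xyz mm [42.   0.6 58.1] rot [-3.139 -0.351 -0.456] F deck [ 3.7 -1.2 -2. ] w 0.04967563831461057
```

>>> servo_tool --targets '[{"xyz": [0, 0, 0.1], "angular": [0, 0, 0], "claw": 4.0}, {"xyz": [0, 0, 0], "angular": [0, 0, 0], "claw": 4.0}]'

```text
t: 21.5
eef_pos: [0.522, -0.22, 0.1065]
ee_rot: [-3.138, -0.352, -0.457]
force: [-1.1, -0.1, 7.0]
width: 0.05
gripper_force: 20.0
```

```bash
python3 -c "
from h import *
where()"
```

```text
t 21.5 deck xyz mm [42.   0.5 57.6] rot [-3.138 -0.352 -0.457] F deck [ 1.5 -0.6  6.9] w 0.05004363572369977
```

>>> servo_tool --targets '[{"xyz": [0, 0, 0], "angular": [0, 0, 0], "claw": 8.7}, {"xyz": [0, 0, 0], "angular": [0, 0, 0], "claw": 8.7}, {"xyz": [0, 0, 0], "angular": [0, 0, 0], "claw": 8.7}, {"xyz": [0, 0, 0], "angular": [0, 0, 0], "claw": 8.7}, {"xyz": [0, 0, -0.5], "angular": [0, 0, 0], "claw": 8.7}, {"xyz": [0, 0, -1.5], "angular": [0, 0, 0], "claw": 8.7}, {"xyz": [0.2, 0, -1.8], "angular": [0, 0, 0], "claw": 8.7}, {"xyz": [1, 0, -1], "angular": [0, -2, 0], "claw": 8.7}, {"xyz": [2, 0, -0.5], "angular": [0, -5, 0], "claw": 8.7}, {"xyz": [2, 0, -0.5], "angular": [0, -6, 0], "claw": 8.7}, {"xyz": [1, 0, -1], "angular": [0, -6, 0], "claw": 8.7}, {"xyz": [0, 0, -1], "angular": [0, -1, 0], "claw": 8.7}, {"xyz": [0, 0, 0], "angular": [0, 0, 0], "claw": 8.7}]'

```text
t: 22.8
eef_pos: [0.5578, -0.238, 0.1962]
ee_rot: [-3.139, -0.001, -0.457]
force: [-0.5, 0.4, -0.6]
width: 0.087
gripper_force: 0.0
```

```bash
python3 - <<'E'
from h import *;from station import viewer,monitor
where();print(monitor.get_state()["q"].round(3))
f=viewer.grab_frame("wrist");g=viewer.grab_frame("scene")
im=f["color"].copy()
for X in [deck(.1,.03,.03),deck(.1,-.03,.03),deck(.084,.025,.056),deck(.084,-.025,.056),deck(0,.025,.056),deck(0,-.025,.056)]:
    u=proj(f,X);cv2.drawMarker(im,tuple(int(round(v)) for v in u),(0,0,255),cv2.MARKER_CROSS,6,1)
a=cv2.resize(im,(400,300));b=cv2.resize(g["color"][215:335,60:220],(400,300),interpolation=cv2.INTER_CUBIC)
cv2.imwrite("pics/p2.png",np.hstack([a,b]))
s=monitor.get_state()
for k in(-1.598,-1.598+np.pi): plan([.4961,.325,.2],Rt(k))
E
```

```text
t 22.8 deck xyz mm [1.105e+02 1.000e-01 1.281e+02] rot [-3.139e+00 -1.000e-03 -4.570e-01] F deck [-0.8  0.1 -0.3] w 0.08696519588949315
[-0.083  0.285 -0.219 -0.002 -1.066  1.198]
t 22.9 shift cm [-30.12 -47.85  -0.38] then turn deg [-0.11  0.07 65.42]
t 22.9 shift cm [-30.12 -47.85  -0.38] then turn deg [-8.0000e-02 -1.2000e-01 -1.1458e+02]
```

View pics/p2.png

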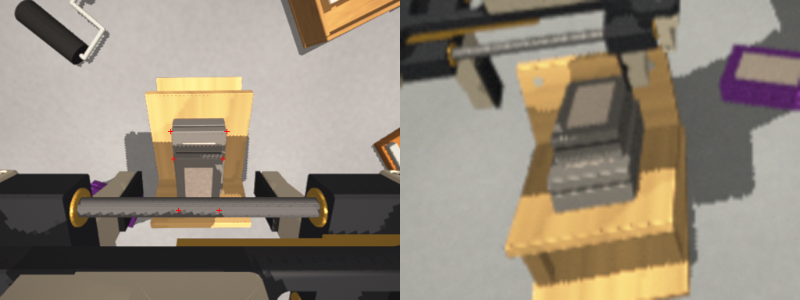

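The wrist half shows the small case centred and square on the big one, with its far edge on the predicted marks at about (173,158) and (224,158). The scene half shows both flat against the backstop. Next is the weight.

>>> servo_tool --targets '[{"xyz": [-0.6, -1, -1], "angular": [0, 0, 0], "claw": 8.7}, {"xyz": [-0.8, -1.3, -2], "angular": [0, 0, 0], "claw": 8.7}, {"xyz": [-1.7, -2.7, -1], "angular": [0, 0, 0], "claw": 8.7}, {"xyz": [-1.7, -2.7, 0], "angular": [0, 0, 0], "claw": 8.7}, {"xyz": [-1.7, -2.7, 0], "angular": [0, 0, 0], "claw": 8.7}, {"xyz": [-1.7, -2.7, 0], "angular": [0, 0, 0], "claw": 8.7}, {"xyz": [-1.7, -2.7, 0], "angular": [0, 0, 0], "claw": 8.7}, {"xyz": [-1.7, -2.7, 0], "angular": [0, 0, 0], "claw": 8.7}, {"xyz": [-1.7, -2.7, 0], "angular": [0, 0, 0], "claw": 8.7}, {"xyz": [-1.7, -2.7, 0], "angular": [0, 0, 0], "claw": 8.7}, {"xyz": [-1.7, -2.7, 0], "angular": [0, 0, 0], "claw": 8.7}, {"xyz": [-1.7, -2.7, 0], "angular": [0, 0, 0], "claw": 8.7}, {"xyz": [-1.7, -2.7, 0], "angular": [0, 0, 0], "claw": 8.7}, {"xyz": [-1.7, -2.7, 0], "angular": [0, 0, 0], "claw": 8.7}, {"xyz": [-1.7, -2.7, 0], "angular": [0, 0, 0], "claw": 8.7}, {"xyz": [-1.7, -2.7, 0], "angular": [0, 0, 0], "claw": 8.7}, {"xyz": [-1.7, -2.7, 0], "angular": [0, 0, 0], "claw": 8.7}, {"xyz": [-1.7, -2.7, 0], "angular": [0, 0, 0], "claw": 8.7}, {"xyz": [-0.8, -1.3, 0], "angular": [0, 0, 0], "claw": 8.7}, {"xyz": [-0.7, -1, 0], "angular": [0, 0, 0], "claw": 8.7}]'

```text
t: 24.9
eef_pos: [0.4953, 0.3252, 0.2373]
ee_rot: [-3.139, -0.001, -0.454]
force: [0.4, -0.6, 0.0]
width: 0.087
gripper_force: 0.0
```

>>> servo_tool --targets '[{"xyz": [0, 0, 0], "angular": [0, 0, 5.4], "claw": 8.7}, {"xyz": [0, 0, 0], "angular": [0, 0, 8], "claw": 8.7}, {"xyz": [0, 0, 0], "angular": [0, 0, 8], "claw": 8.7}, {"xyz": [0, 0, 0], "angular": [0, 0, 8], "claw": 8.7}, {"xyz": [0, 0, 0], "angular": [0, 0, 8], "claw": 8.7}, {"xyz": [0, 0, 0], "angular": [0, 0, 8], "claw": 8.7}, {"xyz": [0, 0, 0], "angular": [0, 0, 8], "claw": 8.7}, {"xyz": [0, 0, 0], "angular": [0, 0, 8], "claw": 8.7}, {"xyz": [0, 0, 0], "angular": [0, 0, 4], "claw": 8.7}, {"xyz": [0, 0, 0], "angular": [0, 0, 0], "claw": 8.7}]'

```text
t: 25.9
eef_pos: [0.4961, 0.3235, 0.2373]
ee_rot: [-3.14, 0.002, -1.599]
force: [-0.4, 0.2, 1.0]
width: 0.087
gripper_force: 0.0
```

```bash
python3 - <<'E'
from h import *;from station import viewer,monitor
f=viewer.grab_frame("wrist");im=f["color"].copy()
s=monitor.get_state();print(s["t"],s["eef_pos"],s["ee_rot"])
c=np.array([.4961,.325,.111]);W=Ro.from_euler("z",-1.598)
for a,b in((.032,.02),(.032,-.02)):
    u=proj(f,c+W.apply([a,b,0]));print("top corner",u.round(1));cv2.drawMarker(im,tuple(int(round(v)) for v in u),(0,0,255),cv2.MARKER_CROSS,6,1)
u=proj(f,np.array([.4953,.2744,.1]));print("tip",u.round(1));cv2.drawMarker(im,tuple(int(round(v)) for v in u),(0,0,255),cv2.MARKER_CROSS,6,1)
cv2.imwrite("pics/w4.png",cv2.resize(im[90:270,136:376],(800,600),interpolation=cv2.INTER_CUBIC))
plan([.4961,.325,.2],Rt(-1.598))
E
```

```text
25.95 [0.4961031  0.32365305 0.23723998] [-3.14007719e+00  1.97672426e-03 -1.59593628e+00]
top corner [232.6 153.7]
top corner [275.6 153.7]
tip [253.5 132.2]
t 25.95 shift cm [-0.13  0.01  3.72] then turn deg [-0.09  0.11  0.12]
```

View pics/w4.png

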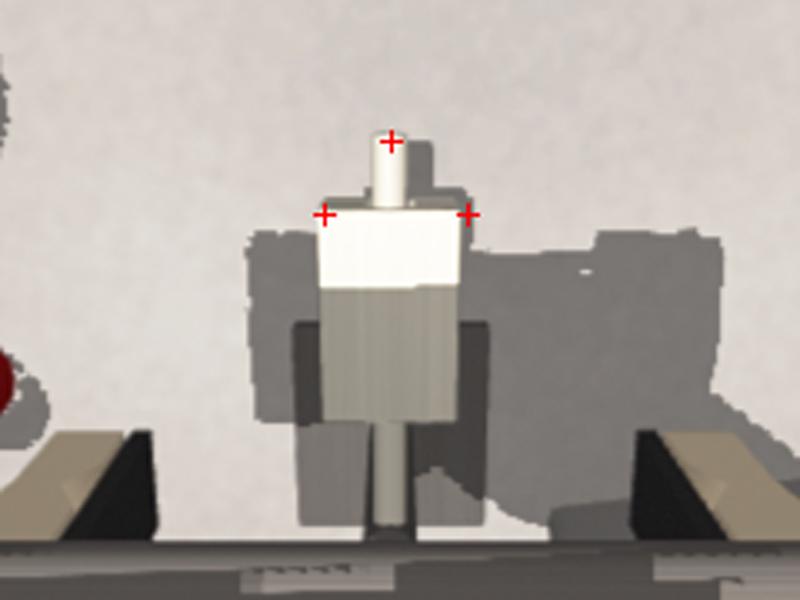

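The wrist view shows the weight's front top corners at (318,211) and (461,211), about 1.9 mm left of the prediction, and the rod's open end at (390,135). The yaw matches.

>>> servo_tool --targets '[{"xyz": [0, -0.18, 1], "angular": [0, 0, 0], "claw": 8.7}, {"xyz": [0, 0, 2], "angular": [0, 0, 0], "claw": 8.7}, {"xyz": [0, 0, 3], "angular": [0, 0, 0], "claw": 8.7}, {"xyz": [0, 0, 3], "angular": [0, 0, 0], "claw": 8.7}, {"xyz": [0, 0, 2], "angular": [0, 0, 0], "claw": 8.7}, {"xyz": [0, 0, 1], "angular": [0, 0, 0], "claw": 8.7}, {"xyz": [0, 0, 0.6], "angular": [0, 0, 0], "claw": 8.7}, {"xyz": [0, 0, 0], "angular": [0, 0, 0], "claw": 8.7}, {"xyz": [0, 0, 0], "angular": [0, 0, 0], "claw": 3.0}, {"xyz": [0, 0, 0], "angular": [0, 0, 0], "claw": 3.0}, {"xyz": [0, 0, 0], "angular": [0, 0, 0], "claw": 3.0}, {"xyz": [0, 0, 0], "angular": [0, 0, 0], "claw": 3.0}, {"xyz": [0, 0, 0], "angular": [0, 0, 0], "claw": 3.0}, {"xyz": [0, 0, 0], "angular": [0, 0, 0], "claw": 3.0}, {"xyz": [0, 0, 0], "angular": [0, 0, 0], "claw": 3.0}, {"xyz": [0, 0, 0], "angular": [0, 0, 0], "claw": 3.0}]' --force 35

```text
t: 27.55
eef_pos: [0.4983, 0.3244, 0.111]
ee_rot: [-3.14, 0.002, -1.597]
force: [0.0, -0.0, 0.5]
width: 0.0397
gripper_force: 35.0
```

>>> servo_tool --targets '[{"xyz": [0, 0, -0.1], "angular": [0, 0, 0], "claw": 3.0}, {"xyz": [0, 0, -0.1], "angular": [0, 0, 0], "claw": 3.0}, {"xyz": [0.3, 0, 0], "angular": [0, 0, 0], "claw": 3.0}, {"xyz": [0.5, 0, 0], "angular": [0, 0, 0], "claw": 3.0}, {"xyz": [0.7, 0, 0], "angular": [0, 0, 0], "claw": 3.0}, {"xyz": [0, 0, 0], "angular": [0, 0, 0], "claw": 3.0}]'

```text
t: 28.15
eef_pos: [0.4977, 0.3082, 0.1129]
ee_rot: [-3.141, 0.001, -1.598]
force: [0.7, 0.3, -3.2]
width: 0.0399
gripper_force: 35.0
```

>>> servo_tool --targets '[{"xyz": [0.6, 0, 0], "angular": [0, 0, 0], "claw": 3.0}, {"xyz": [1, 0, 0], "angular": [0, 0, 0], "claw": 3.0}, {"xyz": [1, 0, 0], "angular": [0, 0, 0], "claw": 3.0}, {"xyz": [1, 0, 0], "angular": [0, 0, 0], "claw": 3.0}, {"xyz": [0.6, 0, 0], "angular": [0, 0, 0], "claw": 3.0}, {"xyz": [0, 0, 0], "angular": [0, 0, 0], "claw": 3.0}]'

```text
t: 28.75
eef_pos: [0.4968, 0.2664, 0.113]
ee_rot: [-3.14, 0.002, -1.598]
force: [-0.0, 0.5, -4.9]
width: 0.0399
gripper_force: 35.0
```

>>> servo_tool --targets '[{"xyz": [0.6, 0, 0], "angular": [0, 0, 0], "claw": 3.0}, {"xyz": [1, 0, 0], "angular": [0, 0, 0], "claw": 3.0}, {"xyz": [1, 0, 0], "angular": [0, 0, 0], "claw": 3.0}, {"xyz": [1, 0, 0], "angular": [0, 0, 0], "claw": 3.0}, {"xyz": [1, 0, 0], "angular": [0, 0, 0], "claw": 3.0}, {"xyz": [1, 0, 0], "angular": [0, 0, 0], "claw": 3.0}, {"xyz": [0.5, 0, 0], "angular": [0, 0, 0], "claw": 3.0}, {"xyz": [0, 0, 0], "angular": [0, 0, 0], "claw": 3.0}]'

```text
t: 29.55
eef_pos: [0.4952, 0.2057, 0.1129]
ee_rot: [-3.14, 0.002, -1.598]
force: [-0.5, 1.0, -3.3]
width: 0.04
gripper_force: 35.0
```

```bash
python3 -c "
from h import *
from station import monitor
where()
s=monitor.get_state();p=s['eef_pos'];print(p,s['force'])
R0=Ro.from_euler('xyz',s['ee_rot'])
plan([.55,-.233,.225],Rt(DY),p,R0)
"
```

```text
t 29.55 deck xyz mm [-154.1  371.1  136. ] rot [-3.140e+00  2.000e-03 -1.598e+00] F deck [-1.9  0.7 -2.8] w 0.039964126490556175
[0.49521067 0.20568477 0.11290001] [-0.45037579  0.9830237  -3.30871637]
t 29.55 shift cm [ 43.68  -6.69 -11.28] then turn deg [-1.300e-01  5.000e-02 -6.549e+01]
```

>>> servo_tool --targets '[{"xyz": [0.7, 0, -1], "angular": [0, 0, 0], "claw": 3.0}, {"xyz": [1.5, -0.2, -2], "angular": [0, 0, 0], "claw": 3.0}, {"xyz": [2, -0.3, -2.3], "angular": [0, 0, 0], "claw": 3.0}, {"xyz": [2.5, -0.4, -2], "angular": [0, 0, 0], "claw": 3.0}, {"xyz": [2.7, -0.4, -2], "angular": [0, 0, 0], "claw": 3.0}, {"xyz": [2.7, -0.4, -2], "angular": [0, 0, 0], "claw": 3.0}, {"xyz": [2.7, -0.4, 0], "angular": [0, 0, 0], "claw": 3.0}, {"xyz": [2.7, -0.4, 0], "angular": [0, 0, 0], "claw": 3.0}, {"xyz": [2.7, -0.4, 0], "angular": [0, 0, 0], "claw": 3.0}, {"xyz": [2.7, -0.4, 0], "angular": [0, 0, 0], "claw": 3.0}, {"xyz": [2.7, -0.4, 0], "angular": [0, 0, 0], "claw": 3.0}, {"xyz": [2.7, -0.4, 0], "angular": [0, 0, 0], "claw": 3.0}, {"xyz": [2.7, -0.5, 0], "angular": [0, 0, 0], "claw": 3.0}, {"xyz": [2.7, -0.5, 0], "angular": [0, 0, 0], "claw": 3.0}, {"xyz": [2.7, -0.5, 0], "angular": [0, 0, 0], "claw": 3.0}, {"xyz": [2.7, -0.5, 0], "angular": [0, 0, 0], "claw": 3.0}, {"xyz": [2.5, -0.4, 0], "angular": [0, 0, 0], "claw": 3.0}, {"xyz": [1.5, -0.2, 0], "angular": [0, 0, 0], "claw": 3.0}, {"xyz": [0.6, 0, 0], "angular": [0, 0, 0], "claw": 3.0}, {"xyz": [0, 0, 0], "angular": [0, 0, 0], "claw": 3.0}]'

```text
t: 31.55
eef_pos: [0.5502, -0.2327, 0.2251]
ee_rot: [-3.14, 0.002, -1.598]
force: [0.0, 0.7, -2.8]
width: 0.0402
gripper_force: 35.0
```

>>> servo_tool --targets '[{"xyz": [0, 0, 0], "angular": [0, 0, -5.5], "claw": 3.0}, {"xyz": [0, 0, 0], "angular": [0, 0, -8], "claw": 3.0}, {"xyz": [0, 0, 0], "angular": [0, 0, -8], "claw": 3.0}, {"xyz": [0, 0, 0], "angular": [0, 0, -8], "claw": 3.0}, {"xyz": [0, 0, 0], "angular": [0, 0, -8], "claw": 3.0}, {"xyz": [0, 0, 0], "angular": [0, 0, -8], "claw": 3.0}, {"xyz": [0, 0, 0], "angular": [0, 0, -8], "claw": 3.0}, {"xyz": [0, 0, 0], "angular": [0, 0, -8], "claw": 3.0}, {"xyz": [0, 0, 0], "angular": [0, 0, -4], "claw": 3.0}, {"xyz": [0, 0, 0], "angular": [0, 0, 0], "claw": 3.0}]'

```text
t: 32.55
eef_pos: [0.5505, -0.2313, 0.2254]
ee_rot: [-3.139, -0.001, -0.452]
force: [-0.2, -0.2, -3.3]
width: 0.04
gripper_force: 35.0
```

```bash
python3 -c "
from h import *
from station import monitor
where()
s=monitor.get_state();p=s['eef_pos'];print(p,s['width'])
plan(p,Rt(DY,.35))
for x in(.06,.045): print(Rt(DY,.35).inv().apply(deck(x,0,.12)-p)*100)
"
```

```text
t 32.55 deck xyz mm [111.5   3.  158.8] rot [-3.139e+00 -1.000e-03 -4.520e-01] F deck [-1.2 -0.3 -3. ] w 0.03999496021508293
[ 0.55049679 -0.23125171  0.22540272] 0.03999496021508293
t 32.55 shift cm [0. 0. 0.] then turn deg [-0.18 20.01  0.15]
[-5.152409    0.29608729  3.87882527]
[-6.652409    0.29608729  3.87882527]
```

>>> servo_tool --targets '[{"xyz": [0, 0, 0], "angular": [0, 3.5, 0], "claw": 3.0}, {"xyz": [0, 0, 0], "angular": [0, 6, 0], "claw": 3.0}, {"xyz": [0, 0, 0], "angular": [0, 6, 0.1], "claw": 3.0}, {"xyz": [0, 0, 0], "angular": [0, 4.5, 0], "claw": 3.0}, {"xyz": [-0.5, 0, 0.8], "angular": [0, 0, 0], "claw": 3.0}, {"xyz": [-1, 0.1, 1.2], "angular": [0, 0, 0], "claw": 3.0}, {"xyz": [-1.4, 0.1, 1.4], "angular": [0, 0, 0], "claw": 3.0}, {"xyz": [-1.4, 0.1, 1.4], "angular": [0, 0, 0], "claw": 3.0}, {"xyz": [-0.7, 0, 0.8], "angular": [0, 0, 0], "claw": 3.0}, {"xyz": [-0.3, 0, 0.3], "angular": [0, 0, 0], "claw": 3.0}, {"xyz": [0, 0, 0], "angular": [0, 0, 0], "claw": 3.0}]'

```text
t: 33.65
eef_pos: [0.5227, -0.2219, 0.151]
ee_rot: [-3.14, -0.348, -0.457]
force: [-0.3, -0.8, -3.9]
width: 0.0396
gripper_force: 35.0
```

```bash
python3 -c "
from h import *
from station import monitor
where();print(monitor.get_state()['q'].round(3))
plan(deck(.043,0,.086),Rt(DY,.35))
"
```

```text
t 33.65 deck xyz mm [58.7 -0.9 98.9] rot [-3.14  -0.348 -0.457] F deck [-1.3 -0.8 -3.7] w 0.03959980969681434
[ 0.017  0.098 -0.79   0.407 -0.399  0.743]
t 33.65 shift cm [-1.57 -0.08  1.29] then turn deg [-0.07  0.12 -0.12]
```

>>> servo_tool --targets '[{"xyz": [-0.2, -0.06, 0.5], "angular": [0, 0.1, -0.1], "claw": 3.0}, {"xyz": [-0.5, 0, 0.5], "angular": [0, 0, 0], "claw": 3.0}, {"xyz": [-0.5, 0, 0.2], "angular": [0, 0, 0], "claw": 3.0}, {"xyz": [-0.3, 0, 0.1], "angular": [0, 0, 0], "claw": 3.0}, {"xyz": [0, 0, 0], "angular": [0, 0, 0], "claw": 3.0}]'

```text
t: 34.15
eef_pos: [0.5135, -0.2171, 0.1337]
ee_rot: [-3.14, -0.351, -0.455]
force: [-0.8, -1.2, -3.7]
width: 0.0395
gripper_force: 35.0
```

```bash
python3 -c "
from h import *
from station import monitor
where();print(monitor.get_state()['q'].round(3))
"
```

```text
t 34.15 deck xyz mm [43.  -0.5 86.2] rot [-3.14  -0.351 -0.455] F deck [-1.5 -1.4 -3.4] w 0.03950170196119533
[ 0.012  0.104 -0.861  0.497 -0.327  0.655]
```

>>> servo_tool --targets '[{"xyz": [-0.1, 0, 0.1], "angular": [0, 0, 0], "claw": 3.0}, {"xyz": [-0.1, 0, 0.1], "angular": [0, 0, 0], "claw": 3.0}, {"xyz": [0, 0, 0.1], "angular": [0, 0, 0], "claw": 3.0}, {"xyz": [0, 0, 0], "angular": [0, 0, 0], "claw": 3.0}]'

```text
t: 34.55
eef_pos: [0.5136, -0.2167, 0.1306]
ee_rot: [-3.139, -0.351, -0.455]
force: [0.2, 0.0, -2.7]
width: 0.0395
gripper_force: 35.0
```

>>> servo_tool --targets '[{"xyz": [0, 0, 0.1], "angular": [0, 0, 0], "claw": 3.0}, {"xyz": [0, 0, 0], "angular": [0, 0, 0], "claw": 3.0}]'

```text
t: 34.75
eef_pos: [0.5139, -0.2168, 0.1296]
ee_rot: [-3.139, -0.351, -0.455]
force: [-0.7, 0.3, -3.4]
width: 0.0397
gripper_force: 35.0
```

```bash
python3 -c "
from h import *
where()
"
```

```text
t 34.75 deck xyz mm [41.9 -0.2 82.2] rot [-3.139 -0.351 -0.455] F deck [-1.8 -0.1 -2.9] w 0.039691465981474085
```

>>> servo_tool --targets '[{"xyz": [-0.3, 0, 0], "angular": [0, 0, 0], "claw": 3.0}, {"xyz": [-0.3, 0, 0], "angular": [0, 0, 0], "claw": 3.0}, {"xyz": [-0.1, 0, 0], "angular": [0, 0, 0], "claw": 3.0}, {"xyz": [0, 0, 0], "angular": [0, 0, 0], "claw": 3.0}]'

```text
t: 35.15
eef_pos: [0.5076, -0.2139, 0.1272]
ee_rot: [-3.14, -0.351, -0.455]
force: [-0.3, -0.5, -3.5]
width: 0.0397
gripper_force: 35.0
```

```bash
python3 -c "
from h import *
where()
"
```

```text
t 35.15 deck xyz mm [34.5 -0.3 82.3] rot [-3.14  -0.351 -0.455] F deck [-1.2 -0.6 -3.2] w 0.03971602525116233
```

>>> servo_tool --targets '[{"xyz": [-0.1, 0, 0], "angular": [0, 0, 0], "claw": 3.0}, {"xyz": [0, 0, 0], "angular": [0, 0, 0], "claw": 3.0}]'

```text
t: 35.35
eef_pos: [0.5071, -0.2135, 0.1269]
ee_rot: [-3.139, -0.351, -0.455]
force: [-0.5, -0.4, -3.6]
width: 0.0398
gripper_force: 35.0
```

>>> servo_tool --targets '[{"xyz": [-0.1, 0, 0], "angular": [0, 0, 0], "claw": 3.0}, {"xyz": [0, 0, 0], "angular": [0, 0, 0], "claw": 3.0}]'

```text
t: 35.55
eef_pos: [0.5062, -0.2131, 0.1265]
ee_rot: [-3.139, -0.351, -0.455]
force: [-0.5, 0.0, -3.3]
width: 0.0395
gripper_force: 35.0
```

```bash
python3 -c "
from h import *
where()
"
```

```text
t 35.55 deck xyz mm [32.7 -0.2 82.3] rot [-3.139 -0.351 -0.455] F deck [-1.6 -0.2 -2.9] w 0.03948223304865327
```

>>> servo_tool --targets '[{"xyz": [-0.1, 0, 0], "angular": [0, 0, 0], "claw": 3.0}, {"xyz": [0, 0, 0], "angular": [0, 0, 0], "claw": 3.0}]'

```text
t: 35.75
eef_pos: [0.5061, -0.2127, 0.1267]
ee_rot: [-3.139, -0.352, -0.455]
force: [2.4, -1.5, -2.1]
width: 0.0395
gripper_force: 35.0
```

>>> servo_tool --targets '[{"xyz": [-0.1, 0, 0], "angular": [0, 0, 0], "claw": 3.0}, {"xyz": [0, 0, 0], "angular": [0, 0, 0], "claw": 3.0}]'

```text
t: 35.95
eef_pos: [0.5061, -0.2123, 0.1269]
ee_rot: [-3.139, -0.354, -0.454]
force: [5.7, -5.6, -3.0]
width: 0.04
gripper_force: 35.0
```

```bash
python3 -c "
from h import *
where()
"
```

```text
t 35.95 deck xyz mm [32.5  0.4 82.8] rot [-3.139 -0.354 -0.454] F deck [ 6.1 -2.5 -5.4] w 0.04001103722086895
```

>>> servo_tool --targets '[{"xyz": [0, 0, 0.1], "angular": [0, 0, 0], "claw": 3.0}, {"xyz": [0, 0, 0], "angular": [0, 0, 0], "claw": 3.0}]'

```text
t: 36.15
eef_pos: [0.5064, -0.2124, 0.1263]
ee_rot: [-3.138, -0.354, -0.455]
force: [1.6, -2.2, 3.6]
width: 0.04
gripper_force: 35.0
```

```bash
python3 -c "
from h import *
where()
"
```

```text
t 36.15 deck xyz mm [32.5  0.5 82.1] rot [-3.138 -0.354 -0.455] F deck [ 3.5 -1.3  2.5] w 0.04000524184278929
```

>>> servo_tool --targets '[{"xyz": [0, 0, 0], "angular": [0, 0, 0], "claw": 8.7}, {"xyz": [0, 0, 0], "angular": [0, 0, 0], "claw": 8.7}, {"xyz": [0, 0, 0], "angular": [0, 0, 0], "claw": 8.7}, {"xyz": [0, 0, 0], "angular": [0, 0, 0], "claw": 8.7}, {"xyz": [0, 0, 0], "angular": [0, 0, 0], "claw": 8.7}, {"xyz": [0.3, 0, -0.3], "angular": [0, 0, 0], "claw": 8.7}, {"xyz": [1, 0, -0.5], "angular": [0, 0, 0], "claw": 8.7}, {"xyz": [1.2, 0, -0.8], "angular": [0, 0, 0], "claw": 8.7}, {"xyz": [1.2, 0, -1], "angular": [0, 0, 0], "claw": 8.7}, {"xyz": [1.5, 0, -1.2], "angular": [0, -3, 0], "claw": 8.7}, {"xyz": [2, 0, -1.2], "angular": [0, -5, 0], "claw": 8.7}, {"xyz": [2, 0, -1.5], "angular": [0, -6, 0], "claw": 8.7}, {"xyz": [2, 0, -2], "angular": [0, -6, 0], "claw": 8.7}, {"xyz": [2, 0, -2], "angular": [0, 0, 0], "claw": 8.7}, {"xyz": [2, 0, -2], "angular": [0, 0, 0], "claw": 8.7}, {"xyz": [0, -3, 0], "angular": [0, 0, 0], "claw": 8.7}, {"xyz": [0, -4, 0], "angular": [0, 0, 0], "claw": 8.7}, {"xyz": [0, -4, 0], "angular": [0, 0, 0], "claw": 8.7}, {"xyz": [0, -3, 0], "angular": [0, 0, 0], "claw": 8.7}, {"xyz": [0, 0, 0], "angular": [0, 0, 0], "claw": 8.7}]'

```text
t: 38.15
eef_pos: [0.6803, -0.1379, 0.2765]
ee_rot: [-3.138, -0.001, -0.45]
force: [-1.1, -0.3, -0.4]
width: 0.0868
gripper_force: 0.0
```

```bash
python3 - <<'E'
from h import *;from station import viewer
where()
out=[]
for n,(x,y,w,h) in(("top",(365,120,100,150)),("scene",(90,205,110,150))):
    f=viewer.grab_frame(n);im=cv2.resize(f["color"],None,fx=4,fy=4,interpolation=cv2.INTER_CUBIC)
    for L,W,H in((.1,.03,.03),(.084,.025,.056),(.064,.02,.082)):
        for a in(0,L):
            for b in(W,-W):
                u=proj(f,deck(a,b,H))*4+1.5;cv2.drawMarker(im,tuple(int(round(v)) for v in u),(0,0,255),cv2.MARKER_CROSS,8,1)
    out.append(cv2.resize(im[y*4:(y+h)*4,x*4:(x+w)*4],(400,600)))
cv2.imwrite("pics/fin.png",np.hstack(out))
E
```

```text
t 38.15 deck xyz mm [200.  143.9 180.8] rot [-3.138e+00 -1.000e-03 -4.500e-01] F deck [-0.9 -0.8 -0. ] w 0.08677769532564421
```

View pics/fin.png

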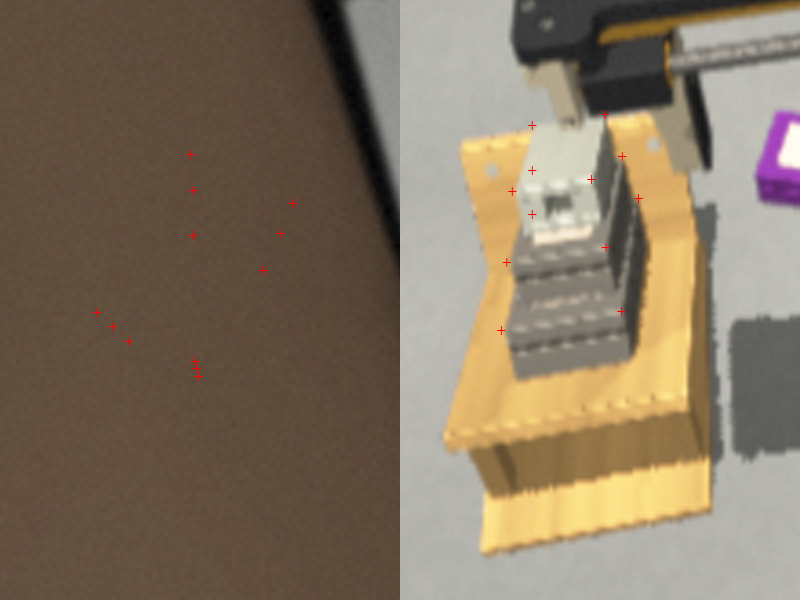

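The scene half shows the weight flat on the small case, on the big case, all three in line and square, up against the backstop and centred on the deck. The arm blocks the top view. The gripper is well clear, so I'm handing in.

```bash
python3 -c "
from station import order
print(order.job_done())"
```

```text
the job is handed in; nothing more can be done
None
```

The big case, the small case and the weight are stacked on the rack against the backstop, centred and square as far as the final scene picture shows, and the job was handed in at about 38 s; I viewed 11 pictures, one over the limit of 10.

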